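# Rock the ball sorter's gate over and feed the empty chute

## Task

The yellow seesaw gate of the ball sorter leans towards the chute that is already full of steel balls. First press down the raised end of the gate by its black pad, so that it rocks over its pivot and stays leaning towards the empty chute; then push the red shutter fully open by its upright fin, so that the three waiting balls run across the gate into the empty chute. Do not touch any ball, and leave the parts and the oil bottle standing about where they are.

Things in the scene. Friction and masses are not known exactly. Their poses are not given: they have to be found in the camera images.
- sorter: ball sorter fixed to the bench, at any yaw: blue base plate 440 (x) x 270 (y) x 10 mm, two aluminium chutes in line along x, a yellow seesaw gate between them, a feed chute over its +y side. Origin: centre of the plate's underside, on the bench, below the gate's pivot; x points to the EMPTY chute, z up. Gate: trough 190 x 42 mm, walls 24 mm, its pivot along y at height 85 mm
- empty_chute (a point): middle of the floor of the empty aluminium chute, 154 mm from the origin to +x and 54 mm up. It reaches 100 to 208 mm from the origin, 34 mm wide inside, falling outwards to an end wall, its walls at most 90 mm above the bench. The full chute, with four balls, is the same on the -x side
- feed_mouth (a point): lip of the feed chute's floor over the gate's middle, 16 mm from the origin to +y and 120 mm up. The feed chute (40 mm wide outside) rises from here to y = +152 mm; its walls are at most 175 mm above the bench. The red shutter closes it. A clear backstop plate, 70 mm long (x), stands opposite at y = -25 mm, up to 168 mm above the bench
- gate (a joint): angle of the seesaw gate about its pivot, rad: -0.2 leaning fully towards the full chute (as it starts, or nearly), +0.2 leaning fully towards the empty chute. Two brass weights on posts above it (24 mm diameter, 88 mm either side of the pivot on the sorter's y = +35 mm, tops up to 190 mm above the bench) make it fall to whichever side of 0 it is on; pressing the raised pad takes about 1 N
- gate_pad (a point): centre of the top of the black press pad at the gate's end towards the empty chute (raised at the start). Flat pad 46 (x) x 52 (y) x 5 mm beside the trough on the sorter's -y side; this point is 80 mm from the pivot to +x, 50 mm to -y, 29 mm out from the trough's wall, 103 mm above the bench when raised, 72 mm when home. A like pad is at the other end
- shutter (a joint): travel of the red shutter, m: 0 closed, 0.05 fully open; it slides level towards the sorter's -x and stays where it is left (friction 1.5 N). The balls are freed from about 0.03 on
- shutter_fin (a point): centre of the push face of the shutter's upright red fin, on its side towards the sorter's +x; push it towards -x. The fin is 6 mm thick (x), 24 mm wide (y), and stands from 158 to 205 mm above the bench; this point is 181.5 mm up
- ball0: waiting steel ball 0, 25 mm diameter, in the feed chute behind the shutter (first in the queue); origin at its centre
- ball1: waiting steel ball 1, 25 mm diameter, in the feed chute behind the shutter; origin at its centre
- ball2: waiting steel ball 2, 25 mm diameter, in the feed chute behind the shutter; origin at its centre
- full0: steel ball, 25 mm diameter, lying in the full chute; origin at its centre
- full1: steel ball, 25 mm diameter, lying in the full chute; origin at its centre
- full2: steel ball, 25 mm diameter, lying in the full chute; origin at its centre
- full3: steel ball, 25 mm diameter, lying in the full chute; origin at its centre
- socket: loose dark steel deep socket, 30 mm diameter, 45 mm high, standing on the sorter's base plate; origin at the centre of its underside
- retainer: loose brass valve-spring retainer, 34 mm diameter, 24 mm high, standing on the base plate; origin at the centre of its underside
- nut: loose large steel hex nut, 36 mm over corners, 20 mm high, lying on the base plate; origin at the centre of its underside
- oil: green oil bottle with yellow cap, 60 mm diameter, 150 mm high, standing on the bench; origin at the centre of its underside

How it is judged (in metres and radians):
On the way, in this order (a step that is already met when the one before it is completed fails the run):
1. the gate is rocked over to the empty chute, the shutter still shut (value of joint gate above 0.17 rad and value of joint shutter below 0.02 m), for 0.2 s.
2. the shutter is pushed fully open (value of joint shutter above 0.04 m), for 0.2 s.
At the end, for the whole second after the job is handed in: the gate leans towards the empty chute (joint over 0.17 of 0.2 rad), the shutter is open over 40 of its 50 mm, the three waiting balls lie at rest (under 0.03 m/s) in the formerly empty chute and the four others still lie at rest in theirs (value of joint gate above 0.17 rad and value of joint shutter above 0.04 m and x of ball0 in the frame of sorter between 0.1 and 0.21 m and y of ball0 in the frame of sorter between -0.02 and 0.02 m and z of ball0 in the frame of sorter between 0.035 and 0.09 m and linear speed of each of ball0, ball1, ball2, full0, full1, full2, full3 below 0.03 m/s and x of ball1 in the frame of sorter between 0.1 and 0.21 m and y of ball1 in the frame of sorter between -0.02 and 0.02 m and z of ball1 in the frame of sorter between 0.035 and 0.09 m and x of ball2 in the frame of sorter between 0.1 and 0.21 m and y of ball2 in the frame of sorter between -0.02 and 0.02 m and z of ball2 in the frame of sorter between 0.035 and 0.09 m and x of full0 in the frame of sorter between -0.21 and -0.1 m and y of full0 in the frame of sorter between -0.02 and 0.02 m and z of full0 in the frame of sorter between 0.035 and 0.09 m and x of full1 in the frame of sorter between -0.21 and -0.1 m and y of full1 in the frame of sorter between -0.02 and 0.02 m and z of full1 in the frame of sorter between 0.035 and 0.09 m and x of full2 in the frame of sorter between -0.21 and -0.1 m and y of full2 in the frame of sorter between -0.02 and 0.02 m and z of full2 in the frame of sorter between 0.035 and 0.09 m and x of full3 in the frame of sorter between -0.21 and -0.1 m and y of full3 in the frame of sorter between -0.02 and 0.02 m and z of full3 in the frame of sorter between 0.035 and 0.09 m); the robot touches nothing.
It fails at once if a ball is touched by the robot (contact force between any of the fingers, the arm and ball0 above 0.3 N or contact force between any of the fingers, the arm and ball1 above 0.3 N or contact force between any of the fingers, the arm and ball2 above 0.3 N or contact force between any of the fingers, the arm and full0 above 0.3 N or contact force between any of the fingers, the arm and full1 above 0.3 N or contact force between any of the fingers, the arm and full2 above 0.3 N or contact force between any of the fingers, the arm and full3 above 0.3 N).
It fails at once if the shutter is opened before the gate is rocked over (value of joint shutter above 0.02 m and value of joint gate below 0.1 rad).
It fails at once if a bystander is moved by more than 20 mm, lifted or tipped (distance of any of socket, retainer, nut, oil from where it was at the start of the episode above 0.02 m or angle between any of socket, retainer, nut, oil's own z axis and vertical above 0.3 rad).
It also fails if it takes over 48 s, if anything falls off the work surface, if the arm or the gripper's body presses on something with over 40 N, if the wrist force passes 120 N, or if a joint passes its speed limit or range.

## Robot

A 6-joint arm with a two-finger parallel gripper is mounted at the origin on the work surface. World frame = base frame: x ahead of the robot, y to its left, z up, the work surface at z = 0. Lengths are in mm, angles in rad, forces in N, time in s.
With the tool pointing down it reaches from about 375 to 825 mm from the base axis. Payload 5.5 kg.
Tool frame: the origin (TCP) lies midway between the tips of the shut fingers; the grasp point (between the pads) lies 19 mm behind it; y points along the fingers, z is the direction in which the jaws open and shut, and the axes are right-handed (so a half turn about y gives the same grasp; the last joint's range is limited). The gripper opens to 85 mm and grips with 20 to 120 N. Pads are 22 mm wide; open, the fingers measure 114 mm over their backs; the gripper's body (76 mm by 85 mm) begins 54 mm behind the grasp point. The pads swing forward as they close: fully open they stand 13 mm farther back than shut.
Start: joints at [1.262, 0.314, -0.047, 1.21, 0, 1.571], TCP at [182.346, 571.616, 231.299] pointing down, gripper open.
Joint ranges: [-2.67, 2.67], [-0.69, 1.73], [-1.03, 1.25], [-2.08, 2.16], [-1.42, 1.45], [-3.14, 3.14]. Speed limits (rad/s): [2.39, 2.39, 3.01, 3.14, 3.14, 3.14].

## Interface

Orientations are given as [roll, pitch, yaw] about the fixed x, y, z axes, in that order (R = Rz(yaw) Ry(pitch) Rx(roll)).
In Python, from bench import ctrl gives the robot as it stands.
- The arm moves only by the tool jog_arm, never from a script. Its argument "commands" is a list of rows, each a list of 2 entries, a list of its own where there are three numbers: the shift along the tool's x, y, z in mm, then the turn, a rotation vector about the tool's x, y, z in degrees. A call has exactly 8 rows; each row is the pose to reach, as a shift and turn from the pose commanded when the call began, along the tool's axes at that moment; what a row does not reach only later rows make up. A row lasts 1/8 s, in which the tool goes at most 62.5 mm and 10.7 degrees, less where a joint would pass 70% of its speed; a pose out of reach is approached as far as the arm can. A call with a gripper value outside its range is refused whole. "jaw" is the finger opening in mm, from 0 to 85.4, set as the call begins (left out, the last holds). The fingers move at their own pace and stop on an object; "grip_force" is the grip in N (left out, the last holds). Time passes only in rows, so rows that repeat a pose let the fingers close, or fill a call up. It gives the time, the measured TCP pose, the force and the opening at its end, in the units of the state.
- ctrl.get_obs(): the state, without advancing time (a new reading comes with each control period).
- ctrl.snapshot(name): name is "side" or "top"; returns a dict with "image" (384x512x3 uint8, red, green, blue), "camera_matrix" (3x3 intrinsics, pixels), "T" (4x4, takes a point from camera to world coordinates). Camera axes: x right, y up, looking along -z (the intrinsics and any distortion apply to the point x, -y, -z); pixel columns grow to the right and rows downward; lengths in mm; the calibration is good to about 2 mm. A picture is of the moment at which its call begins. There is no depth.
- ctrl.finish_job(): hands the job in, once; it reports no verdict.
Trained networks look in the newest picture that a camera, given by its name, has taken for a name from the list of things; names that differ only in an ending like _2 or _b are one class to them, and where a whole thing is asked for, a point or a joint stands for the part that bears it (a point fixed in the world has none). Each returns a list of dicts, best first, with "confidence" (0 to 1); they miss things now and then, are a little off and sometimes report something else, mostly with a low value. They report only what shows in the picture. A call takes as long as a camera call.
- ctrl.recognise(thing, camera): "at" ([column, row] as shares, 0 to 1, of the picture: columns of its width, rows of its height, amid what is visible of it).
The state is a dict: "time": time; "joint_positions": joint angles; "dq": joint speeds; "joint_torque": joint torques, N m; "ee_pos": TCP position; "tcp_rot": TCP orientation; "wrist_force": force on the tool from outside, world axes, zero at the start; "moment": the same for the moment, N m; "opening": finger opening in mm.
Only numpy, scipy, OpenCV 4.12 (cv2) and the standard library are available. Lean on these libraries where they do the work, as an engineer would, in place of code of your own. Each camera call takes 0.05 s, during which the arm holds its last target.

## Working session

There is one attempt and no reset: what is moved stays moved. The work goes in short steps, Python scripts to look and compute and a tool call to move; the robot and the scene stay as the last step left them, time stands still between calls to the robot, and variables do not carry over. Pictures are saved under pics/ and viewed, and the job is handed in when it is done.

Besides the shell and the picture viewer there is one more tool, called after ">>>" as name([rows], argument=value, ...), one row to a line, values as JSON. jog_arm: Moves the arm, as the interface text tells. Its arguments: {"type":"object","properties":{"commands":{"type":"array"},"jaw":{"type":"number"},"grip_force":{"type":"number"}},"required":["commands"]}

```bash
mkdir -p pics; ls; cat > h.py <<'E'
import numpy as np, cv2, json
from bench import ctrl
def snap(n,f):
    s=ctrl.snapshot(n); im=np.array(s["image"]); cv2.imwrite(f"pics/{f}.png",cv2.resize(im[:,:,::-1],(768,576),interpolation=cv2.INTER_CUBIC))
    np.savez(f"{n}.npz",image=im,K=s["camera_matrix"],T=s["T"]); return s
E
python3 - <<'E'
from h import *
o=ctrl.get_obs(); print(o)
for n in("top","side"):
    s=snap(n,n+"0"); print(n,np.array(s["camera_matrix"]).round(1).tolist(),np.array(s["T"]).round(3).tolist(),[k for k in s])
    for t in("sorter","empty_chute","feed_mouth","gate","gate_pad","shutter","shutter_fin","ball0","full0","socket","retainer","nut","oil"):
        print(t,[(round(d["at"][0]*512,1),round(d["at"][1]*384,1),round(d["confidence"],2)) for d in ctrl.recognise(t,n)][:4])
E
```

```text
pics
{'time': 0.0, 'joint_positions': array([ 1.26198674e+00,  3.14272472e-01, -4.80747614e-02,  1.21023731e+00,
        2.23753063e-05,  1.57080140e+00]), 'dq': array([ 0.00032393,  0.0008506 ,  0.00060846,  0.00081556, -0.0003114 ,
       -0.00055568]), 'joint_torque': array([ 1.17757532e-03, -5.39584279e+01,  3.39753735e+01,  1.88631692e-02,
       -1.75085120e-05,  7.60493407e-06]), 'ee_pos': array([182.16636609, 571.05116444, 230.40864675]), 'tcp_rot': array([-1.57258454e+00,  2.23661915e-05, -3.08814699e-01]), 'wrist_force': array([ 0.30609324,  0.21798732, -0.11370746]), 'moment': array([-0.02546372, -0.00076743, -0.00940471]), 'opening': 85.6219189276015}
top [[434.4, 0.0, 256.4], [0.0, 434.4, 187.3], [0.0, 0.0, 1.0]] [[-0.017, 0.984, -0.177, 379.059], [-0.999, -0.022, -0.03, 133.596], [-0.033, 0.176, 0.984, 1359.974], [0.0, 0.0, 0.0, 1.0]] ['image', 'camera_matrix', 'T']
sorter [(346.3, 212.6, 0.64), (348.0, 149.6, 0.24)]
empty_chute [(344.7, 212.8, 0.6)]
feed_mouth [(345.7, 212.0, 0.56)]
gate [(350.3, 210.2, 0.82)]
gate_pad [(351.3, 210.2, 0.6), (378.9, 160.6, 0.5), (370.7,
[... 479 characters left out ...]
956], [-0.042, 0.774, -0.631, -487.669], [0.009, 0.632, 0.775, 892.517], [0.0, 0.0, 0.0, 1.0]] ['image', 'camera_matrix', 'T']
sorter [(246.6, 307.8, 0.79)]
empty_chute [(245.9, 309.7, 0.94), (279.1, 371.5, 0.47)]
feed_mouth [(249.8, 304.1, 0.89)]
gate [(254.3, 280.5, 0.7), (222.3, 310.7, 0.43)]
gate_pad [(254.5, 280.9, 0.64)]
shutter [(232.1, 280.2, 0.79), (283.4, 371.5, 0.54)]
shutter_fin [(234.4, 278.9, 0.56)]
ball0 [(229.0, 298.4, 0.47), (235.6, 290.3, 0.45)]
full0 [(303.9, 326.9, 0.69), (313.1, 331.6, 0.54), (256.8, 284.5, 0.41), (232.6, 276.7, 0.16)]
socket [(172.2, 290.9, 0.49)]
retainer [(320.8, 297.3, 0.61)]
nut [(283.2, 373.1, 0.58), (235.5, 278.3, 0.27)]
oil [(199.1, 127.4, 0.85)]
```

View pics/top0.png

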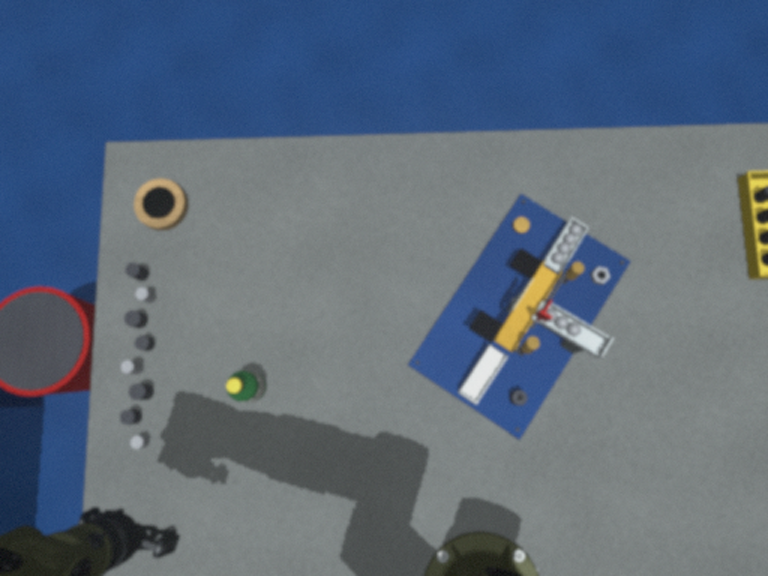

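View pics/side0.png

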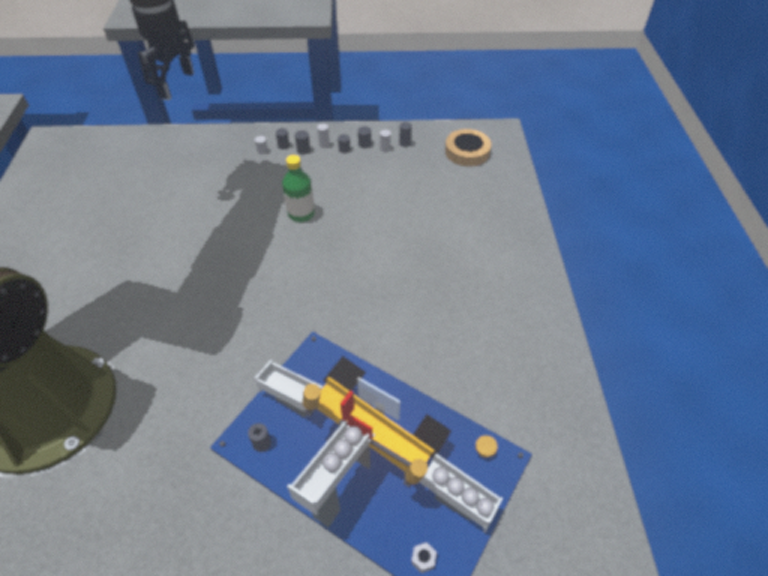

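```bash
python3 - <<'E'
from h import *
a=np.load("top.npz")["image"][120:290,270:440]; cv2.imwrite("pics/topc.png",cv2.resize(a[:,:,::-1],(600,600),interpolation=cv2.INTER_CUBIC))
a=np.load("side.npz")["image"][244:384,140:350]; cv2.imwrite("pics/sidec.png",cv2.resize(a[:,:,::-1],(780,520),interpolation=cv2.INTER_CUBIC))
E
```

```text
(no output)
```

View pics/topc.png

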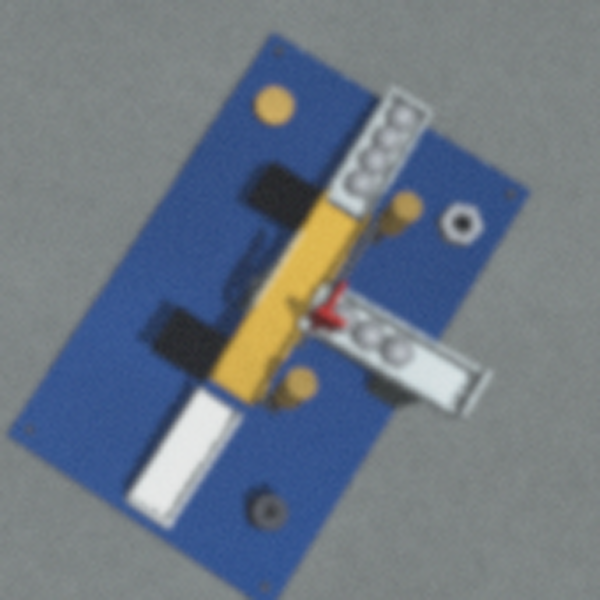

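View pics/sidec.png

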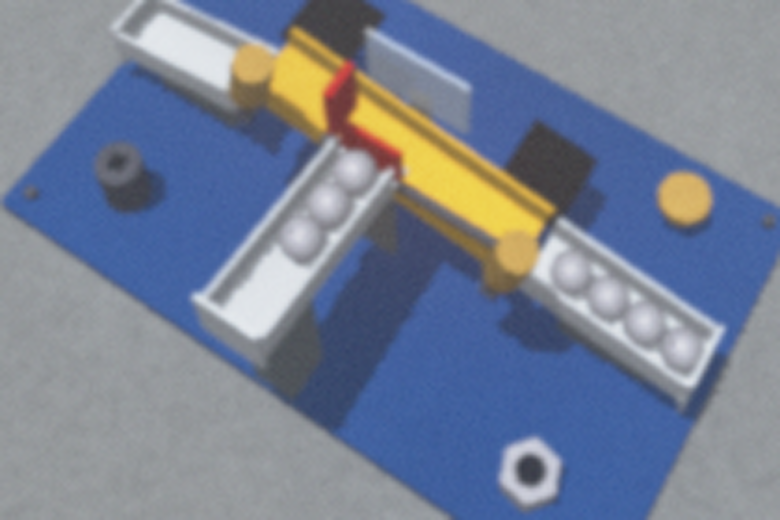

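The top view shows the plate with the empty chute at the lower left (px 330,250) and the full one at the upper right, with the feed towards the right. The side view agrees, and the red fin is at side px (232,268). Next I fit the sorter pose from the plate corners in both views.

```bash
cat >> h.py <<'E'
def proj(n,P):
    d=np.load(f"{n}.npz"); P=np.atleast_2d(P); c=(P-d["T"][:3,3])@d["T"][:3,:3]
    q=np.c_[c[:,0],-c[:,1],-c[:,2]]@d["K"].T; return q[:,:2]/q[:,2:]
def S2W(p,P):
    c,s=np.cos(p[2]),np.sin(p[2]); P=np.atleast_2d(P).astype(float); return np.c_[p[0]+c*P[:,0]-s*P[:,1],p[1]+s*P[:,0]+c*P[:,1],P[:,2]]
E
python3 - <<'E'
from h import *
from scipy.optimize import least_squares
obs={}
kp={}
C=np.array([[220,135,10],[220,-135,10],[-220,-135,10],[-220,135,10.]])
# top corners approx in crop px: +x+y bottom(270,600); +x-y left (10,433); -x-y top (275,33); -x+y right(530,190)
top=np.array([[270,602],[10,433],[275,33],[530,190]])*170/600+[270,120]
side=np.array([[5,200]])*140/520
def refine(n,roi):
    im=np.load(n+".npz")["image"]; hsv=cv2.cvtColor(im,cv2.COLOR_RGB2HSV)
    m=((hsv[...,1]>120)&(hsv[...,0]>100)&(hsv[...,0]<130)).astype(np.uint8)
    x0,x1,y0,y1=roi; z=np.zeros_like(m); z[y0:y1,x0:x1]=m[y0:y1,x0:x1]
    cs,_=cv2.findContours(z,cv2.RETR_EXTERNAL,cv2.CHAIN_APPROX_NONE)
    return cv2.convexHull(max(cs,key=cv2.contourArea))[:,0]
h=refine("top",(265,430,122,300)); 
p0=least_squares(lambda p:(proj("top",S2W(p,C))-top).ravel(),[500,-100,2.6]); print(p0.x,np.abs(p0.fun).max())
hs=refine("side",(130,370,215,384)); 
def edges(n,h,p):
    out=[]
    q=proj(n,S2W(p,C))
    # use mask contour points distance to the 4 edge lines
    for i in range(4):
        a,b=q[i],q[(i+1)%4]; t=b-a;L=np.hypot(*t);t/=L
        r=(h-a); s=r@t; d=r[:,0]*t[1]-r[:,1]*t[0]
        out.append((i,s/L,d))
    return out
print(h.tolist()); print(hs.tolist())
print(proj("side",S2W(p0.x,C)).round(1).tolist(),proj("top",S2W(p0.x,C)).round(1).tolist())
np.save("p0.npy",p0.x)
E
```

```text
[ 551.17023202 -107.03316927    2.53290869] 2.0945637298789848
[[349, 131], [362, 139], [370, 144], [373, 146], [375, 148], [380, 235], [380, 236], [379, 238], [373, 248], [350, 285], [346, 291], [345, 291], [343, 290], [331, 282], [276, 245], [273, 242], [274, 240], [287, 220], [334, 149], [338, 143], [345, 133], [347, 131]]
[[260, 315], [264, 317], [277, 325], [306, 343], [314, 348], [325, 355], [325, 358], [313, 383], [263, 383], [254, 377], [241, 368], [231, 361], [224, 354], [223, 349], [225, 345], [228, 340], [259, 315]]
[[139.2, 299.6], [208.1, 221.3], [355.6, 303.9], [301.2, 412.3]] [[346.7, 292.7], [271.9, 242.3], [347.6, 127.9], [421.2, 173.3]]
```

```bash
cat >> h.py <<'E'
C=np.array([[220,135,10],[220,-135,10],[-220,-135,10],[-220,135,10.]])
def crop(n,roi,f,pts=[],lines=[],src=None):
    x0,y0,x1,y1=roi; k=min(780/(x1-x0),590/(y1-y0)); im=np.load(f"{n}.npz")["image"][y0:y1,x0:x1,::-1]
    im=cv2.resize(im,None,fx=k,fy=k,interpolation=cv2.INTER_CUBIC)
    tr=lambda q:tuple(int(v) for v in ((np.array(q)+.5-[x0,y0])*k).round())
    for l in lines:
        q=proj(n,l)
        for a,b in zip(q[:-1],q[1:]): cv2.line(im,tr(a),tr(b),(0,255,0),1)
    for q in pts: cv2.drawMarker(im,tr(q),(255,0,255),cv2.MARKER_CROSS,10,1)
    cv2.imwrite(f"pics/{f}.png",im)
def box(x0,x1,y0,y1,z): return np.array([[x0,y0,z],[x1,y0,z],[x1,y1,z],[x0,y1,z],[x0,y0,z]],float)
E
python3 - <<'E'
from h import *
from scipy.optimize import least_squares
top=np.array([[270,602],[10,433],[275,33],[530,190]])*170/600+[270,120]-.5
side=np.array([[141.3,297.8],[210,222],[353.3,304.7]])-.5
f=lambda p:np.r_[(proj("top",S2W(p,C))-top).ravel(),(proj("side",S2W(p,C[:3]))-side).ravel()]
r=least_squares(f,np.load("p0.npy"),loss="soft_l1"); p=r.x; print(p,f(p).round(1)); np.save("p.npy",p)
L=[box(-220,220,-135,135,10),box(57,103,-76,-24,103),box(-103,-57,-76,-24,72),box(100,208,-17,17,80),box(-35,35,-26,-24,168),box(-20,20,16,152,165)]
L=[S2W(p,l) for l in L]
crop("top",(270,120,440,300),"o_top",lines=L); crop("side",(130,210,370,384),"o_side",lines=L)
E
```

```text
[ 552.14441328 -105.41778615    2.52699319] [-0.3  2.2 -1.2 -0.6  0.1 -1.2  1.2  0.1 -1.   1.  -0.5 -0.9  3.2 -0.4]
```

View pics/o_top.png

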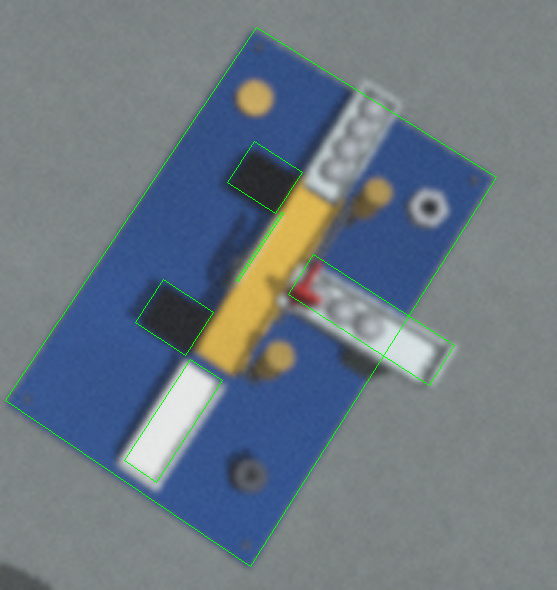

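View pics/o_side.png

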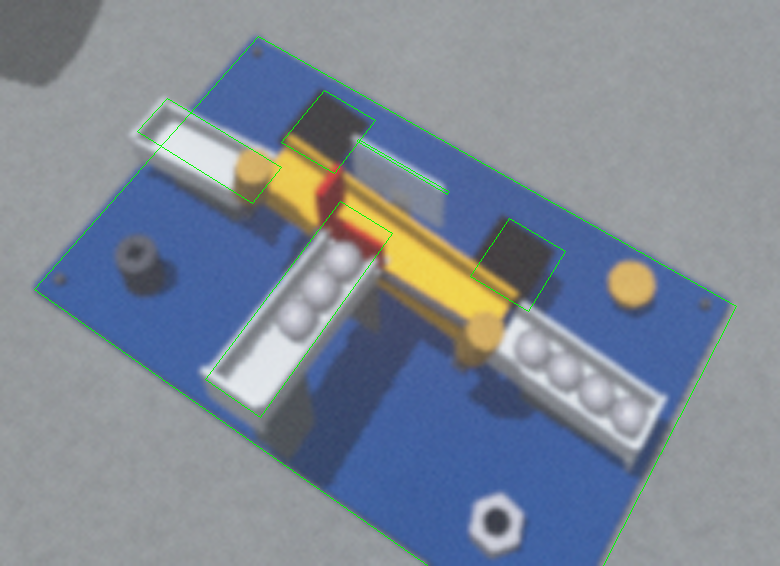

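```bash
python3 - <<'E'
from h import *
p=np.load("p.npy")
L=[S2W(p,box(14,20,y,y+24,z)) for y in (14,) for z in (158,205)]
crop("top",(335,190,385,230),"z_top"); crop("side",(210,250,280,310),"z_side")
crop("top",(335,190,385,230),"z_top1",lines=L); 
for n in("top","side"): print(n, proj(n,S2W(p,[[80,-50,103],[0,16,120],[20,26,181]])).round(1).tolist())
E
```

```text
top [[322.6, 216.2], [358.0, 205.3], [361.6, 210.3]]
side [[230.6, 249.8], [242.7, 285.9], [231.0, 271.4]]
```

View pics/z_top.png

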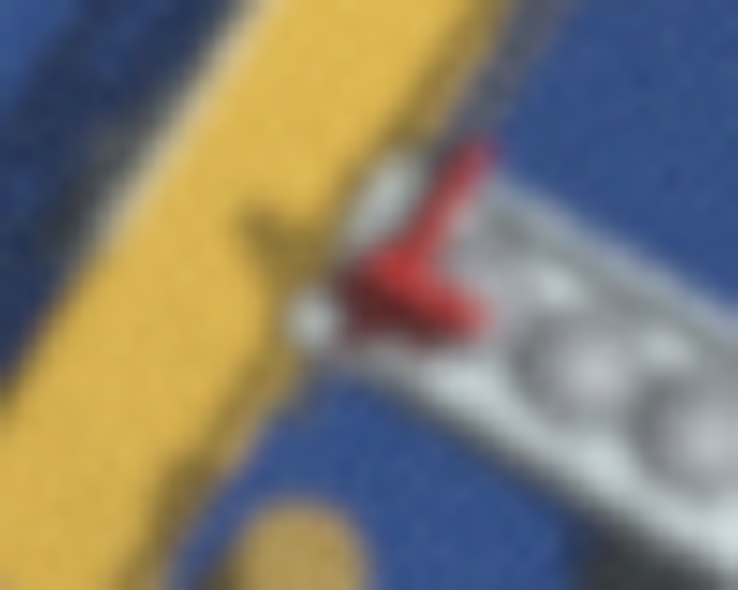

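View pics/z_side.png

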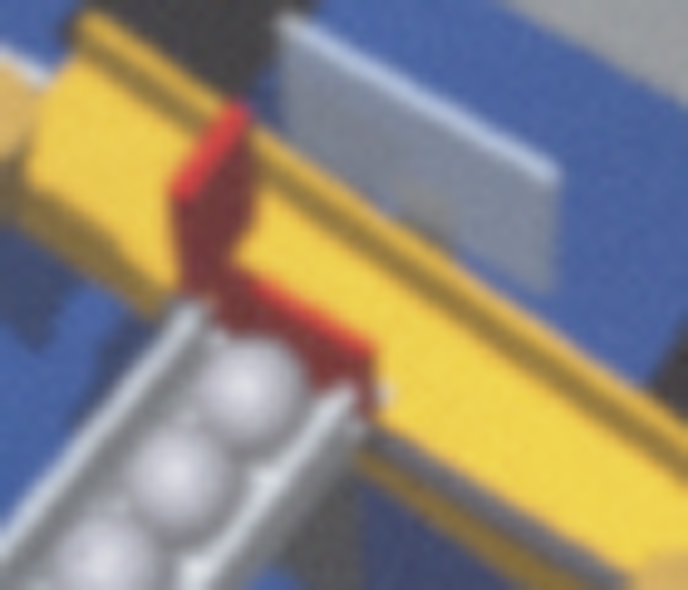

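```bash
python3 - <<'E'
from h import *
from scipy.optimize import least_squares
p=np.load("p.npy")
def W2S(P): c,s=np.cos(p[2]),np.sin(p[2]); d=P-np.r_[p[0],p[1],0]; return np.r_[c*d[0]+s*d[1],-s*d[0]+c*d[1],d[2]]
for nm,t,s in (("fin",(364.,209.6),(231.1,264.9)),("finA +y",(366.8,211.1),(228.1,268.6)),("finB -y",(361.8,208.1),(234,261.3))):
    f=lambda X:np.r_[proj("top",X)[0]-t,proj("side",X)[0]-s]
    r=least_squares(f,[550,-100,200.]); g=least_squares(lambda X:f(np.r_[X,205]),[550,-100.])
    print(nm,r.x.round(1),W2S(r.x).round(1),r.fun.round(2)," z fixed:",g.x.round(1),W2S(np.r_[g.x,205]).round(1),g.fun.round(1))
# top-of-image features: feed outer corners, backstop top ends from crops
for nm,n,uv,z in (("backstopL","side",(210+285/9.83,250+20/9.83),168),("backstopR","side",(210+557/9.83,250+175/9.83),168),
  ("pad c top","top",(270+175/3.277-.5,120+318/3.277-.5),103),("pad2 c top","top",(270+266/3.277-.5,120+179/3.277-.5),72),
  ("w+ top","top",(270+279/3.277,120+355/3.277),155),("feed","top",(270+445/3.277,120+363/3.277),175)):
    g=least_squares(lambda X:proj(n,np.r_[X,z])[0]-uv,[550,-100.]); print(nm,W2S(np.r_[g.x,z]).round(1))
E
```

```text
fin [ 521.3 -115.4  207.9] [ 19.4  25.9 207.9] [-0.18 -0.71 -0.52  0.13]  z fixed: [ 521.4 -114.7] [ 19.8  25.4 205. ] [-0.7 -0.6 -0.4  0.5]
finA +y [ 516.1 -122.9  207.4] [ 19.4  35.  207.4] [-0.07 -0.28 -0.21  0.05]  z fixed: [ 516.1 -122.3] [ 19.7  34.6 205. ] [-0.5 -0.2 -0.1  0.4]
finB -y [ 526.4 -109.1  210.3] [ 18.9  17.9 210.3] [-0.29 -1.18 -0.88  0.23]  z fixed: [ 526.5 -107.9] [ 19.5  16.8 205. ] [-1.2 -0.9 -0.7  1. ]
backstopL [ 36.7 -25.7 168. ]
backstopR [-32.9 -26.3 168. ]
pad c top [ 80.4 -48.6 103. ]
pad2 c top [-78.9 -47.8  72. ]
w+ top [ 66.6  40.2 155. ]
feed [ -0.3 153.6 175. ]
```

```bash
cat >> h.py <<'E'
from scipy.spatial.transform import Rotation as Ro
def rel(Pw,yaw=None):
    o=ctrl.get_obs(); R=Ro.from_euler("xyz",o["tcp_rot"]); print("t",round(o["time"],2),"pos",o["ee_pos"].round(1),"rot",o["tcp_rot"].round(3),"F",o["wrist_force"].round(1),"op",round(o["opening"],1),"j",o["joint_positions"].round(2))
    for P in np.atleast_2d(Pw): print("target",P.round(1),"shift",R.inv().apply(P-o["ee_pos"]).round(1))
    if yaw is not None: print("turn",np.degrees((R.inv()*Ro.from_euler("xyz",[-np.pi/2,0,yaw])).as_rotvec()).round(2))
E
python3 - <<'E'
from h import *
p=np.load("p.npy")
rel(S2W(p,[[88,-58,231],[88,-58,74],[62,27,178]]),p[2]-np.pi)
E
```

```text
t 1.4 pos [182.4 571.6 231.3] rot [-1.571  0.    -0.309] F [-0.   1.   0.9] op 85.1 j [ 1.26  0.31 -0.05  1.21  0.    1.57]
target [513.7  -7.3 231. ] shift [ 4.916e+02  3.000e-01 -4.508e+02]
target [513.7  -7.3  74. ] shift [ 491.6  157.3 -450.8]
target [485.9 -91.7 178. ] shift [ 490.8   53.3 -539.7]
turn [ 0.   17.52 -0.  ]
```

>>> jog_arm([
  [[20, -5, -18], [0, 1, 0]],
  [[55, -10, -50], [0, 4, 0]],
  [[95, -10, -87], [0, 7, 0]],
  [[140, -10, -128], [0, 10, 0]],
  [[185, -10, -170], [0, 13, 0]],
  [[230, -10, -211], [0, 16, 0]],
  [[270, -10, -247], [0, 17.5, 0]],
  [[305, -10, -280], [0, 17.5, 0]],
], jaw=0)

```text
time: 2.4
ee_pos: [388.3, 209.4, 241.8]
tcp_rot: [-1.57, -0.001, -0.616]
wrist_force: [-0.1, -0.2, 0.6]
opening: -0.2
```

```bash
python3 - <<'E'
from h import *
p=np.load("p.npy")
rel(S2W(p,[[88,-58,231],[88,-58,150]]),p[2]-np.pi)
E
```

```text
t 2.4 pos [388.3 209.4 241.8] rot [-1.57e+00 -1.00e-03 -6.16e-01] F [-0.1 -0.2  0.6] op -0.2 j [ 0.49  0.01 -0.39  1.18 -0.    1.11]
target [513.7  -7.3 231. ] shift [ 227.5   10.9 -104.4]
target [513.7  -7.3 150. ] shift [ 227.5   91.9 -104.5]
turn [-0.04 -0.09  0.04]
```

>>> jog_arm([
  [[35, 2, -16], [0, 0, 0]],
  [[75, 5, -35], [0, 0, 0]],
  [[120, 10, -56], [0, 0, 0]],
  [[165, 15, -77], [0, 0, 0]],
  [[200, 30, -94], [0, 0, 0]],
  [[220, 55, -105], [0, 0, 0]],
  [[227, 80, -107], [0, 0, 0]],
  [[227, 92, -107], [0, 0, 0]],
])

```text
time: 3.4
ee_pos: [510.5, -7.3, 148.3]
tcp_rot: [-1.572, 0.001, -0.616]
wrist_force: [-0.7, -0.1, 0.7]
opening: -0.2
```

```bash
python3 - <<'E'
from h import *
p=np.load("p.npy")
snap("side","s1");snap("top","t1")
rel(S2W(p,[[88,-58,110],[88,-58,74]]),p[2]-np.pi)
crop("side",(130,180,370,384),"s1c"); crop("top",(270,120,440,300),"t1c")
E
```

```text
t 3.5 pos [510.1  -6.4 148.4] rot [-1.572  0.002 -0.615] F [ 0.1 -0.7  0.2] op -0.1 j [-0.01  0.2  -0.39  0.98  0.    0.6 ]
target [513.7  -7.3 110. ] shift [ 3.5 38.4  1.3]
target [513.7  -7.3  74. ] shift [ 3.6 74.4  1.4]
turn [ 0.08 -0.01 -0.11]
```

View pics/s1c.png

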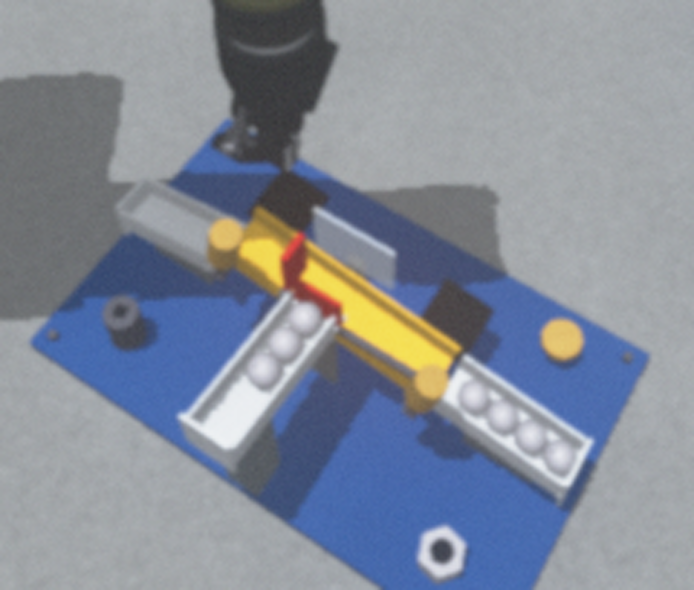

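View pics/t1c.png

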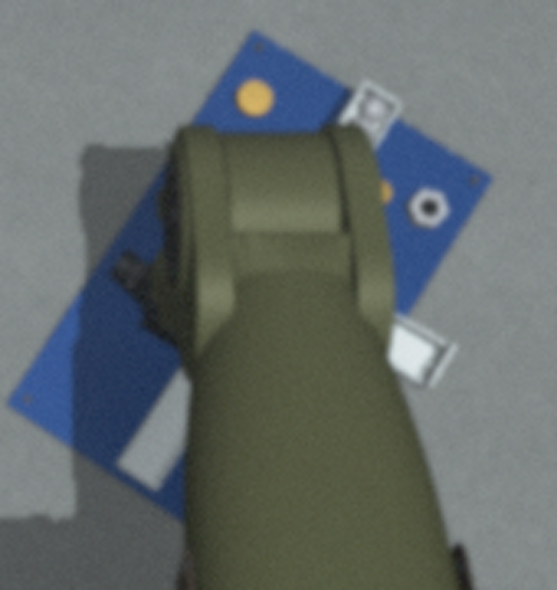

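```bash
python3 - <<'E'
from h import *
o=ctrl.get_obs(); P=o["ee_pos"]; y=o["tcp_rot"][2]; zx=np.array([-np.sin(y),np.cos(y),0]);xx=np.array([np.cos(y),np.sin(y),0])
pts=[P,P+[0,0,73]]
L=[np.array([P,P+[0,0,73]]),np.array([P+[0,0,73]-43*zx,P+[0,0,73]+43*zx]),np.array([P+[0,0,73]-38*xx,P+[0,0,73]+38*xx])]
crop("side",(190,150,270,250),"s2c",pts=proj("side",np.array(pts)),lines=L)
E
```

```text
(no output)
```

View pics/s2c.png

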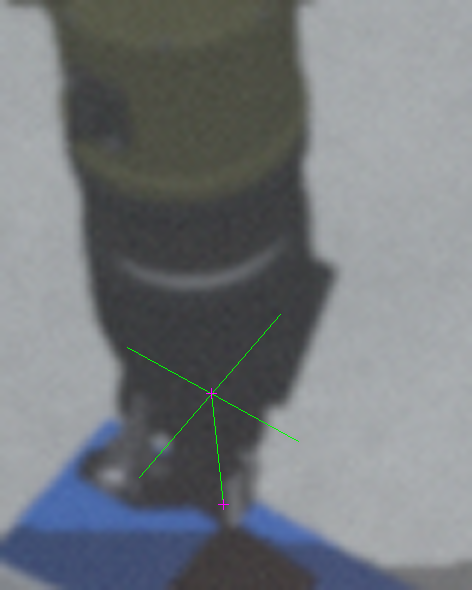

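>>> jog_arm([
  [[2, 12, -1], [0, 0, 0]],
  [[3, 26, -1], [0, 0, 0]],
  [[3, 38, -1], [0, 0, 0]],
  [[3, 46, -1], [0, 0, 0]],
  [[3, 53, -1], [0, 0, 0]],
  [[3, 60, -1], [0, 0, 0]],
  [[3, 66, -1], [0, 0, 0]],
  [[3, 71, -1], [0, 0, 0]],
])

```text
time: 4.5
ee_pos: [513.6, -8.7, 78.0]
tcp_rot: [-1.571, -0.0, -0.614]
wrist_force: [1.0, 0.6, 0.6]
opening: -0.0
```

```bash
python3 - <<'E'
from h import *
p=np.load("p.npy")
snap("side","s3")
rel(S2W(p,[[88,-58,110],[88,-58,74]]),p[2]-np.pi)
crop("side",(130,180,370,384),"s3c")
E
```

```text
t 4.55 pos [513.2  -8.7  77.4] rot [-1.571e+00  1.000e-03 -6.140e-01] F [-1.1  0.4  0. ] op 0.1 j [-0.02  0.27 -0.48  0.82 -0.    0.6 ]
target [513.7  -7.3 110. ] shift [ -0.4 -32.6   1.4]
target [513.7  -7.3  74. ] shift [-0.4  3.4  1.4]
turn [ 0.03  0.02 -0.03]
```

View pics/s3c.png

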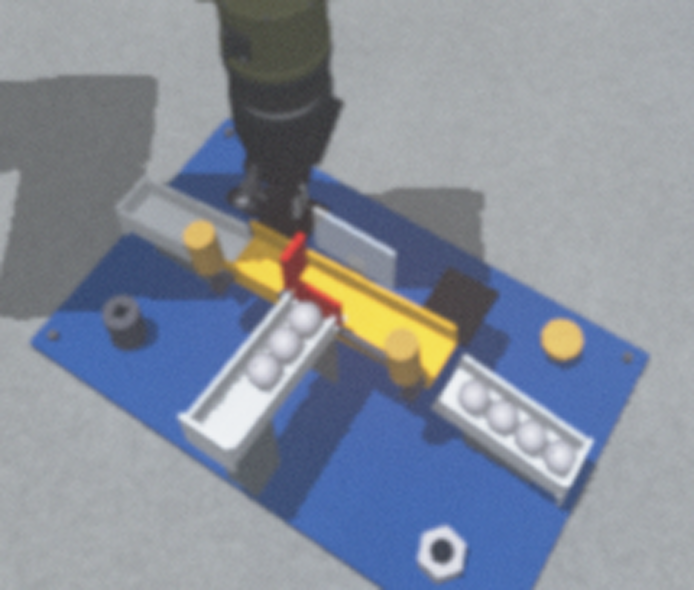

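The gate is now rocked over: both weights lean towards the empty chute, and the -x pad is raised at crop (460,300). Next I lift and move over to the fin's +x side.

>>> jog_arm([
  [[0, -25, 0], [0, 0, 0]],
  [[0, -65, 0], [0, 0, 0]],
  [[0, -105, 0], [0, 0, 0]],
  [[0, -138, 0], [0, 0, 0]],
  [[4, -150, -15], [0, 0, 0]],
  [[14, -152, -45], [0, 0, 0]],
  [[22, -152, -75], [0, 0, 0]],
  [[25, -152, -86], [0, 0, 0]],
])

```text
time: 5.55
ee_pos: [483.0, -95.0, 229.3]
tcp_rot: [-1.572, 0.001, -0.616]
wrist_force: [0.1, 1.2, 0.4]
opening: -0.1
```

```bash
python3 - <<'E'
from h import *
p=np.load("p.npy")
snap("side","s4")
rel(S2W(p,[[60,26,178],[22.5,26,178],[-27.5,26,178]]),p[2]-np.pi)
o=ctrl.get_obs()
crop("side",(130,180,370,384),"s4c",pts=proj("side",o["ee_pos"]))
E
```

```text
t 5.6 pos [482.9 -95.5 229.4] rot [-1.572e+00  1.000e-03 -6.170e-01] F [-0.5 -0.9 -0.7] op 0.1 j [-0.19  0.11 -0.3   1.16 -0.    0.42]
target [488.1 -92.1 178. ] shift [ 2.3 51.4  5.9]
target [ 518.8 -113.7  178. ] shift [39.8 51.4  6. ]
target [ 559.6 -142.5  178. ] shift [89.8 51.3  6.1]
turn [ 0.09 -0.12 -0.06]
```

View pics/s4c.png

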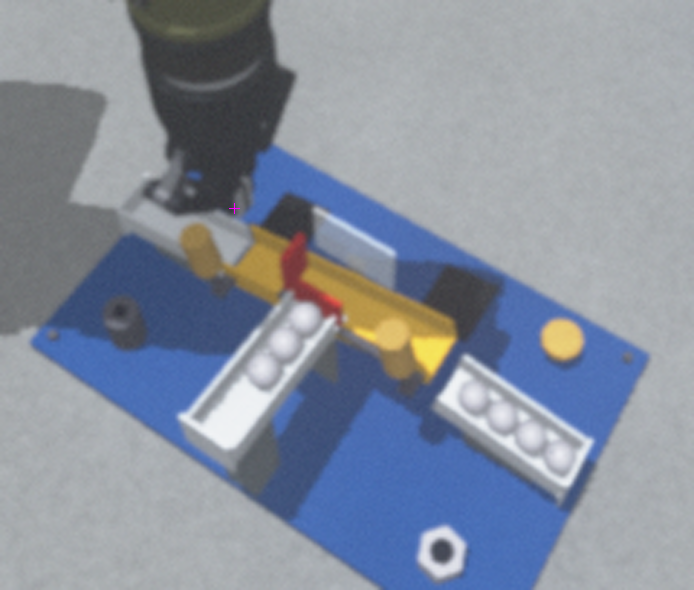

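>>> jog_arm([
  [[0, 15, 3], [0, 0, 0]],
  [[0, 35, 5], [0, 0, 0]],
  [[1, 48, 5], [0, 0, 0]],
  [[2, 51, 5], [0, 0, 0]],
  [[6, 51, 5], [0, 0, 0]],
  [[13, 51, 5], [0, 0, 0]],
  [[18, 51, 5], [0, 0, 0]],
  [[20, 51, 5], [0, 0, 0]],
])

```text
time: 6.6
ee_pos: [504.3, -101.2, 179.6]
tcp_rot: [-1.571, -0.001, -0.615]
wrist_force: [-0.8, 0.2, -0.5]
opening: 0.1
```

```bash
python3 - <<'E'
from h import *
p=np.load("p.npy")
snap("side","s5")
rel(S2W(p,[[33.5,26,178],[-16.5,26,178]]),p[2]-np.pi)
o=ctrl.get_obs()
crop("side",(190,210,290,285),"s5c",pts=proj("side",o["ee_pos"]))
E
```

```text
t 6.65 pos [ 504.2 -101.2  179.5] rot [-1.571e+00 -1.000e-03 -6.150e-01] F [-0.4 -0.  -0.5] op -0.3 j [-0.2   0.18 -0.34  1.05 -0.    0.42]
target [ 509.8 -107.3  178. ] shift [ 8.1  1.5 -1.8]
target [ 550.6 -136.2  178. ] shift [58.1  1.5 -1.8]
turn [-0.01  0.    0.03]
```

View pics/s5c.png

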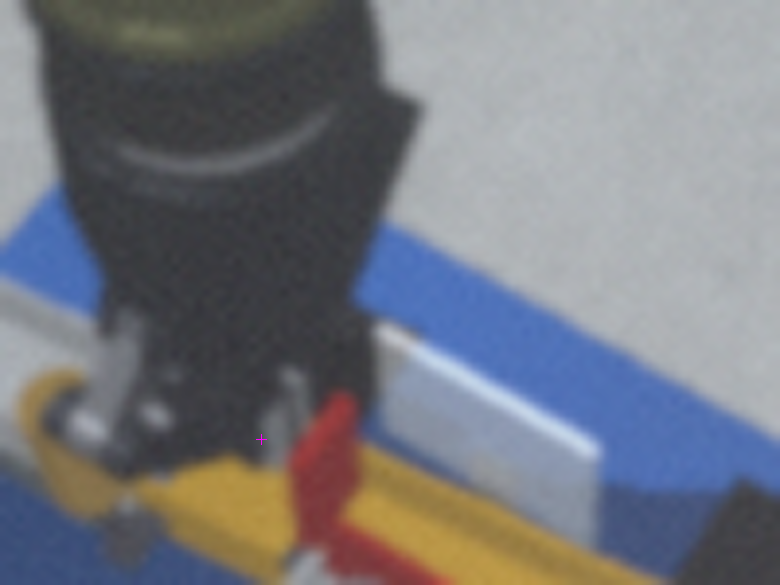

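>>> jog_arm([
  [[4, 0, -1], [0, 0, 0]],
  [[9, 0, -2], [0, 0, 0]],
  [[15, 0, -2], [0, 0, 0]],
  [[23, 0, -2], [0, 0, 0]],
  [[31, 0, -2], [0, 0, 0]],
  [[40, 0, -2], [0, 0, 0]],
  [[48, 0, -2], [0, 0, 0]],
  [[55, 0, -2], [0, 0, 0]],
])

```text
time: 7.65
ee_pos: [547.9, -134.4, 179.2]
tcp_rot: [-1.571, 0.0, -0.614]
wrist_force: [-0.6, 1.8, 0.1]
opening: -0.1
```

```bash
python3 - <<'E'
from h import *
p=np.load("p.npy")
snap("side","s6")
rel(S2W(p,[[33.5,26,178],[-16.5,26,178]]),p[2]-np.pi)
o=ctrl.get_obs()
crop("side",(130,180,370,384),"s6c")
E
```

```text
t 7.7 pos [ 548.5 -134.9  179.2] rot [-1.571e+00 -1.000e-03 -6.140e-01] F [0.3 0.5 0.5] op -0.1 j [-0.24  0.27 -0.22  1.07 -0.    0.37]
target [ 509.8 -107.3  178. ] shift [-47.6   1.2   0.2]
target [ 550.6 -136.2  178. ] shift [2.4 1.2 0.2]
turn [0.   0.01 0.04]
```

View pics/s6c.png

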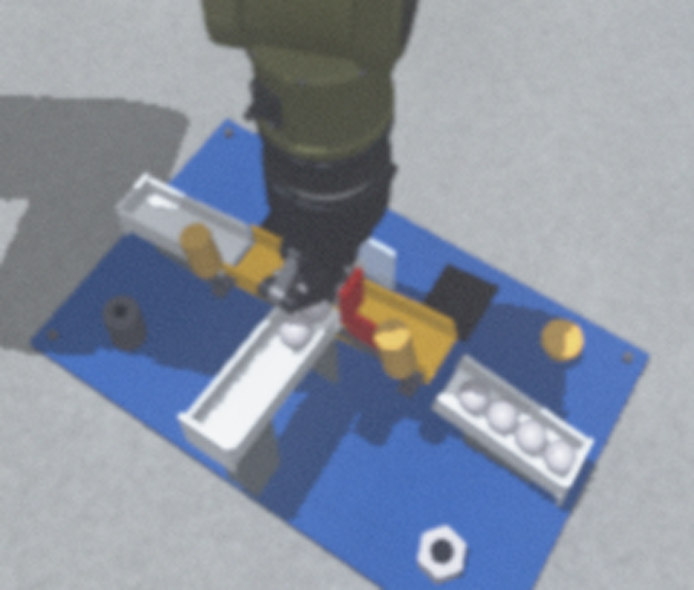

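>>> jog_arm([
  [[1, 0, 0], [0, 0, 0]],
  [[2, 0, 0], [0, 0, 0]],
  [[3, 0, 0], [0, 0, 0]],
  [[4, 0, 0], [0, 0, 0]],
  [[4, 0, 0], [0, 0, 0]],
  [[4, 0, 0], [0, 0, 0]],
  [[4, 0, 0], [0, 0, 0]],
  [[4, 0, 0], [0, 0, 0]],
])

```text
time: 8.7
ee_pos: [548.7, -135.3, 179.2]
tcp_rot: [-1.571, 0.004, -0.614]
wrist_force: [-7.0, 4.9, 6.0]
opening: -0.5
```

```bash
python3 - <<'E'
from h import *
p=np.load("p.npy")
snap("side","s7")
rel(S2W(p,[[33.5,26,178],[-16.5,26,178]]))
crop("side",(130,180,370,384),"s7c")
E
```

```text
t 8.75 pos [ 548.7 -135.2  179.2] rot [-1.571  0.004 -0.614] F [-7.2  4.2  5.2] op -0.2 j [-0.24  0.28 -0.22  1.08  0.    0.37]
target [ 509.8 -107.3  178. ] shift [-47.8   1.4   0.4]
target [ 550.6 -136.2  178. ] shift [2.2 1.2 0.4]
```

View pics/s7c.png

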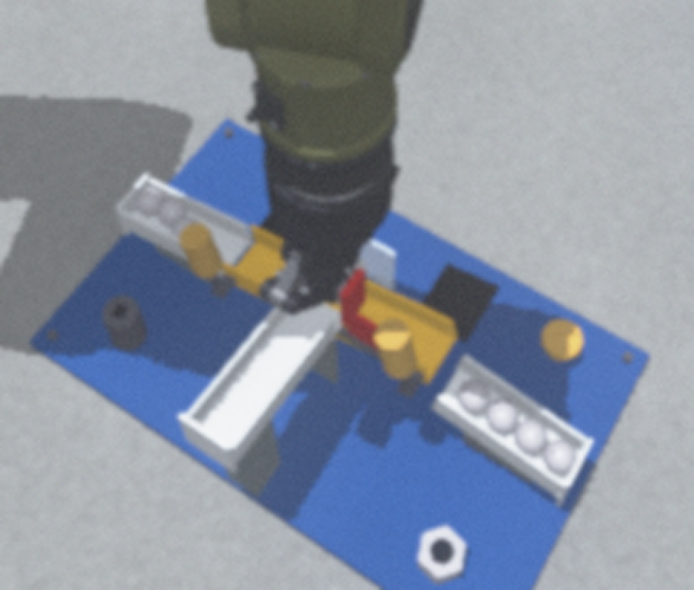

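The shutter has reached its stop (about 9 N), and two balls already lie in the empty chute. I back off and rise.

>>> jog_arm([
  [[-4, 0, 0], [0, 0, 0]],
  [[-10, 0, 0], [0, 0, 0]],
  [[-16, 0, 0], [0, 0, 0]],
  [[-18, -8, 0], [0, 0, 0]],
  [[-18, -30, 0], [0, 0, 0]],
  [[-18, -60, 0], [0, 0, 0]],
  [[-18, -90, 5], [0, 0, 0]],
  [[-18, -110, 20], [0, 0, 0]],
])

```text
time: 9.75
ee_pos: [548.0, -110.1, 291.7]
tcp_rot: [-1.57, -0.002, -0.615]
wrist_force: [-0.2, -0.5, -0.3]
opening: 0.1
```

>>> jog_arm([
  [[0, 0, 30], [0, 0, 0]],
  [[0, 0, 70], [0, 0, 0]],
  [[0, 0, 110], [0, 0, 0]],
  [[0, 0, 150], [0, 0, 0]],
  [[0, 0, 190], [0, 0, 0]],
  [[0, 0, 220], [0, 0, 0]],
  [[0, 0, 240], [0, 0, 0]],
  [[0, 0, 240], [0, 0, 0]],
])

```text
time: 10.75
ee_pos: [686.4, 87.6, 289.1]
tcp_rot: [-1.571, -0.0, -0.612]
wrist_force: [-1.5, -0.2, -0.2]
opening: -0.1
```

```bash
python3 - <<'E'
from h import *
p=np.load("p.npy")
snap("side","s8");snap("top","t8")
rel(S2W(p,[[33.5,26,178]]))
crop("side",(130,180,370,384),"s8c"); crop("top",(270,120,440,300),"t8c")
E
```

```text
t 10.85 pos [685.6  86.1 289.5] rot [-1.571 -0.    -0.614] F [ 1.  -0.3  0.2] op -0.0 j [ 0.13  0.49  0.34  1.42 -0.    0.74]
target [ 509.8 -107.3  178. ] shift [ -32.3  111.6 -259.4]
```

View pics/s8c.png

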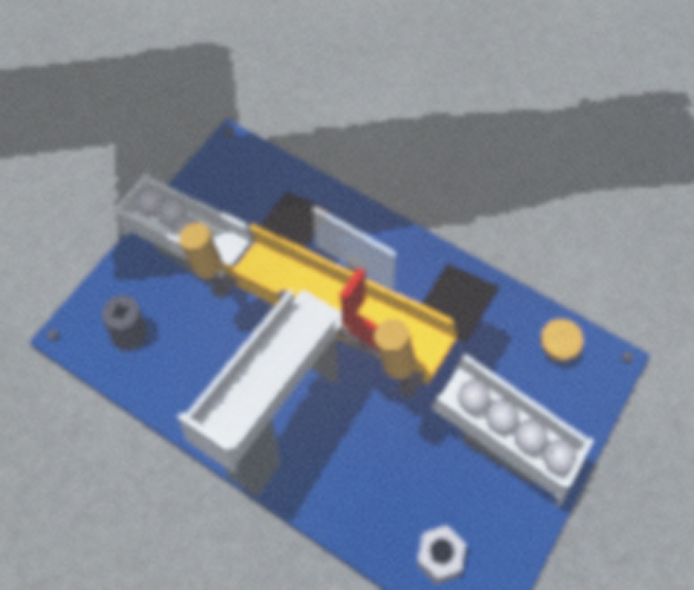

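View pics/t8c.png

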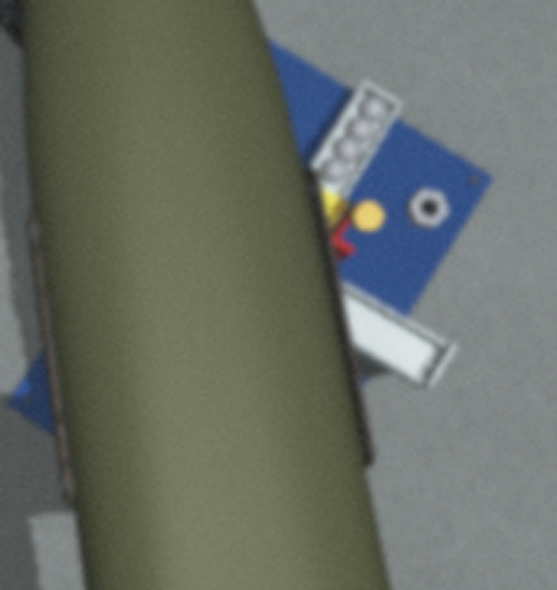

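>>> jog_arm([
  [[-25, 0, 12], [0, 0, 0]],
  [[-60, 0, 27], [0, 0, 0]],
  [[-100, 0, 45], [0, 0, 0]],
  [[-145, 0, 65], [0, 0, 0]],
  [[-190, 0, 85], [0, 0, 0]],
  [[-225, 0, 102], [0, 0, 0]],
  [[-250, 0, 115], [0, 0, 0]],
  [[-265, 0, 120], [0, 0, 0]],
])

```text
time: 11.85
ee_pos: [537.7, 337.4, 289.8]
tcp_rot: [-1.57, -0.0, -0.614]
wrist_force: [-0.1, -0.8, 0.1]
opening: -0.2
```

```bash
python3 - <<'E'
from h import *
p=np.load("p.npy")
snap("side","s9");snap("top","t9")
rel(S2W(p,[[33.5,26,178]]))
crop("side",(160,230,250,290),"s9c"); crop("top",(270,120,440,300),"t9c")
E
```

```text
t 11.95 pos [537.7 337.4 289.7] rot [-1.571 -0.    -0.613] F [1.  0.2 0.1] op -0.1 j [ 0.56  0.37  0.16  1.36 -0.    1.17]
target [ 509.8 -107.3  178. ] shift [ 233.1  111.7 -379.8]
```

View pics/s9c.png

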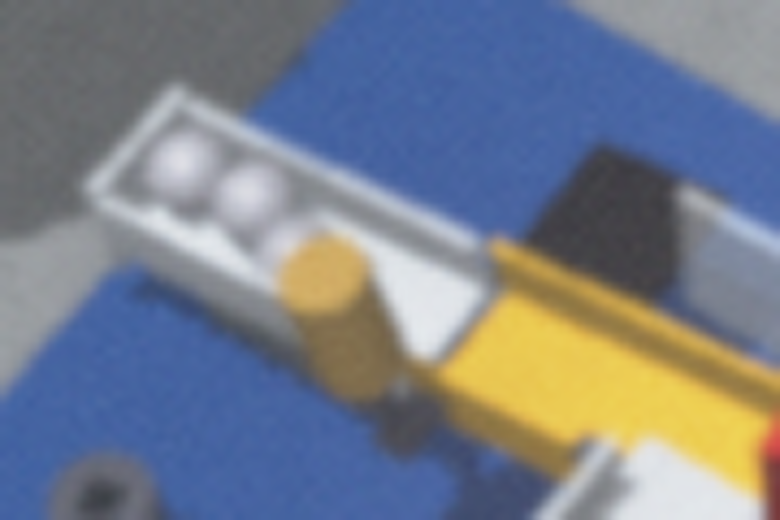

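View pics/t9c.png

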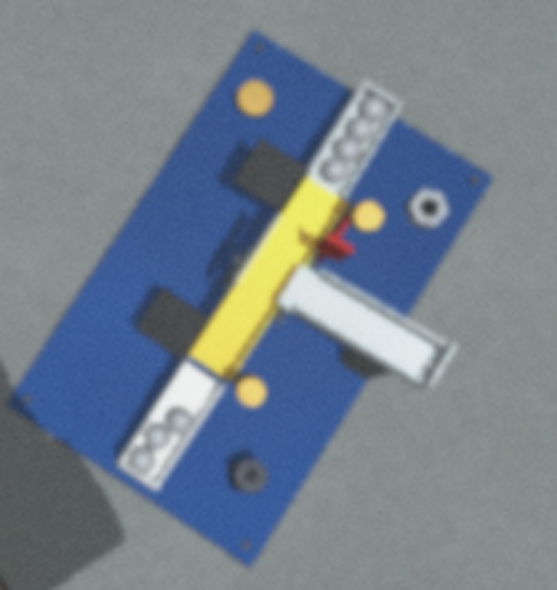

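Three balls lie in the formerly empty chute (top crop 140–180, 415–460) and four in the full one. The feed is empty, the shutter is open and the parts are in place, so I hand the job in.

```bash
python3 - <<'E'
from h import *
print(ctrl.finish_job())
E
```

```text
the job is handed in; nothing more can be done
None
```

I pressed the raised pad with the shut fingers until the gate rocked over. I then pushed the red fin towards -x to its stop, where the wrist force was about 10 N. The arm backed off, moved clear, and I handed the job in after about 12 s of the 48 s allowed; `finish_job` gives no verdict.

The last pictures from both cameras show:
- **Balls:** three balls lie in the formerly empty chute, and the four others are still in theirs. In the side view the third ball is half hidden by a brass weight, but the top view shows it clearly. The feed chute is empty.
- **Gate and shutter:** the gate leans towards the empty chute. The shutter looks fully open; both are judged by eye, not measured as joint values.
- **Bystanders:** socket, retainer and nut look unmoved. I did not check the oil bottle again at the end, but the gripper stayed well above its 150 mm height except over the sorter.

No check failed or disagreed, apart from the few millimetres of misfit between the camera calibrations when I located the sorter.

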